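# Lay out the probe board for the daily check

## Robot

A 6-joint arm with a two-finger parallel gripper is mounted at the origin on the work surface. World frame = base frame: x ahead of the robot, y to its left, z up, the work surface at z = 0. Lengths are in m, angles in degrees, forces in N, time in s.
With the tool pointing down it reaches from about 0.35 to 0.875 m from the base axis. Payload 4.2 kg.
Tool frame: the origin (TCP) lies on the front face of the gripper's body, between the roots of the fingers; the fingertips stand 70 mm ahead of it and the grasp point (between the pads) lies 51 mm ahead of it; z points along the fingers, y is the line along which they close (so a half turn about z gives the same grasp; the last joint's range is limited). The gripper opens to 87 mm and grips with 3 to 60 N. Pads are 19 mm wide; open, the fingers measure 117 mm over their backs; the gripper's body (75 mm by 190 mm) begins 51 mm behind the grasp point.
Start: joints at [-53.251, 22.042, 0.453, 0, -68.411, -14.817], TCP at [0.233, -0.58, 0.292] pointing down, gripper open.
Joint ranges: [-179.83, 179.83], [-69.29, 118.12], [-61.27, 80.66], [-181.25, 117.63], [-171.15, -9.14], [-177.46, 177.46]. Speed limits (degrees/s): [159.86, 159.86, 180, 180, 180, 180].

## Interface

Orientations are given as a 3x3 rotation matrix whose columns are the frame's x, y, z axes.
In Python, from station import r gives the robot as it stands.
- The arm moves only by the shell command python3 -m pendant 'ROWS' [OPENING]. ROWS is JSON, a list of rows, each a list of 2 entries, a list of its own where there are three numbers: the shift along the tool's x, y, z in mm, then the turn, a rotation vector about the tool's x, y, z in rad. A call has 1 to 10 rows; each row is the pose to reach, as a shift and turn from the pose commanded when the call began, along the tool's axes at that moment; what a row does not reach only later rows make up. A row lasts 1/10 s, in which the tool goes at most 50 mm and 8.59 degrees, less where a joint would pass 70% of its speed; a pose out of reach is approached as far as the arm can. A call with a gripper value outside its range is refused whole. OPENING is the opening, from 0 (shut) to 1 (fully open), set as the call begins (- or left out, the last holds). The fingers move at their own pace and stop on an object; the grip force is fixed at half the most. Time passes only in rows, so rows that repeat a pose let the fingers close. It gives the time, the measured TCP pose, the force, the opening and the grip force at its end, in the units of the state.
- r.sense(): the state, without advancing time (a new reading comes with each control period).
- r.capture(name): name is "scene" or "top" or "wrist"; returns a dict with "frame" (384x512x3 uint8, red, green, blue), "vertical_fov" (degrees; the focal length in pixels is half the picture's height over the tangent of half this angle, whatever the lens; pixels are square), "cx", "cy" (the principal point, pixels), "rvec" (rotation vector, rad) and "tvec" (3), from world to camera coordinates, as OpenCV has them. Camera axes: x right, y down, z forward; pixel columns grow to the right and rows downward; lengths in m; the calibration is good to about 2 mm. A picture is of the moment at which its call begins. There is no depth.
- r.finish_job(): hands the job in; it is judged then, once.
The state is a dict: "time_s": time; "joints": joint angles; "joint_velocities": joint speeds; "effort": joint torques, N m; "tcp_pos": TCP position; "ee_rot": TCP orientation; "wrist_force": force on the tool from outside, world axes, zero at the start; "moment": the same for the moment, N m; "gripper_width": opening from 0.0 (shut) to 1.0 (fully open); "gripper_force": force on a finger pad.
Only numpy, scipy, OpenCV 4.12 (cv2) and the standard library are available. Lean on these libraries where they do the work, as an engineer would, in place of code of your own. Each camera call takes 0.05 s, during which the arm holds its last target. There are 200 camera calls.

## Task

Lay out the probe board for its daily check (left and right as seen from the robot): the beige tile in the middle of the dark mat and square with it, and the metal disc centred on top of the tile. Lay the long steel block on the mat to the left of the tile and the short one to its right, each halfway between the tile and that edge of the mat, centred front to back and parallel to that edge. Stand the probe head upright inside the round grey rest, never letting it fall over, and leave the amber jar where it stands.

Things in the scene. Friction and masses are not known exactly. Their poses are not given: they have to be found in the camera images.
- board: Fixed orange-brown board, 20 mm thick, with a dark mat 150 (x) by 200 (y) mm, its top 23 mm above the bench. Origin: under the centre of the MAT, at bench level. Own x points away from the robot (yaw within 0.2 rad), own y to the robot's left. Board spans x -85 to 130, y +-110 mm; a low metal column foot, 46 mm above the bench, is at x 87 to 123, y +-35. Left or right on the bench.
- rest: Fixed round grey plastic probe rest, an open cup: outer diameter 66 mm, inner diameter 54 mm, rim 18 mm above the bench, inner floor 4 mm above the bench. Origin: centre of its underside. On the other side of the bench from the board.
- tile: Loose beige square ceramic tile, 50 by 50 by 12 mm, 80 g (may vary). Origin: centre of its underside; x and y along its sides.
- disc: Loose plain metal disc, diameter 40 mm, 12 mm thick, 110 g (may vary). Origin: centre of its underside; z is its axis.
- long_block: Loose steel gauge block, the longer of two: 80 (own x) by 20 (own y) by 20 mm, lying flat, 200 g (may vary). Origin: centre of its underside.
- short_block: Loose steel gauge block, the shorter of two: 45 (own x) by 20 (own y) by 20 mm, lying flat, 120 g (may vary). Origin: centre of its underside.
- probe: Loose probe head standing upright, 85 mm tall, 150 g (may vary): black foot of diameter 32 mm up to 18 mm, then a straight barrel of diameter 30 mm (brass, white, black) up to 68 mm, then a steel connector, diameter 24 tapering to 18 mm. Origin: centre of its underside; z is its axis.
- jar: Bystander: closed amber jar, diameter 52 mm, 70 mm tall, beyond the work in the middle. Origin: centre of its underside. Leave it alone.
Things that resemble listed ones, but are neither listed nor needed, are in the scene too. What is shaped like the long_block but brown, purple or red is not meant.

How it is judged (in metres and radians):
At the end, for the whole second after the job is handed in: All released, flat and at rest: tile within 12 mm of the mat's centre; disc on the tile within 8 mm; long block 62.5 mm left and short block 62.5 mm right of the mat's centre, each within 15 mm; tile and blocks within 0.2 rad of the mat's direction; probe head upright on the rest's inner floor (horizontal distance between tile and board below 0.012 m and z of tile in the frame of board between 0.02 and 0.026 m and angle between each of tile, disc, long_block, short_block, probe's own z axis and vertical below 0.1 rad and (angle between the x axis of tile and the x axis of board, either way round below 0.2 rad or angle between the x axis of tile and the y axis of board, either way round below 0.2 rad) and horizontal distance between disc and tile below 0.008 m and z of disc in the frame of tile between 0.009 and 0.015 m and x of long_block in the frame of board between -0.015 and 0.015 m and y of long_block in the frame of board between 0.0475 and 0.0775 m and z of long_block in the frame of board between 0.02 and 0.026 m and angle between the x axis of each of long_block, short_block and the x axis of board, either way round below 0.2 rad and x of short_block in the frame of board between -0.015 and 0.015 m and y of short_block in the frame of board between -0.0775 and -0.0475 m and z of short_block in the frame of board between 0.02 and 0.026 m and horizontal distance between probe and rest below 0.014 m and z of probe in the frame of rest between 0.001 and 0.007 m and linear speed of each of tile, disc, long_block, short_block, probe below 0.02 m/s); the robot touches nothing.
It fails at once if the jar is pushed more than 20 mm (distance of jar from where it was at the start of the episode above 0.02 m).
It fails at once if the probe head falls over (tilts beyond 0.8 rad) (angle between probe's own z axis and vertical above 0.8 rad).
It also fails if it takes over 112 s, if anything falls off the work surface, if the arm or the gripper's body presses on something with over 40 N, if the wrist force passes 120 N, or if a joint passes its speed limit or range.

## Working session

There is one attempt and no reset: what is moved stays moved. The work goes in short steps, Python scripts to look and compute and a shell command to move; the robot and the scene stay as the last step left them, time stands still between calls to the robot, and variables do not carry over. Pictures are saved under pics/ and viewed, at most 14 in all, crops included, and the job is handed in when it is done.

```bash
ls; mkdir -p pics; cat > h.py <<'E'
import numpy as np, cv2
from station import r
def cap(n,f):
    c=r.capture(n); cv2.imwrite('pics/'+f+'.png',c['frame'][:,:,::-1]); 
    np.savez('pics/'+f+'.npz',**{k:c[k] for k in('vertical_fov','cx','cy','rvec','tvec')}); return c
def px(f,pts,z):
    c=np.load('pics/'+f+'.npz'); F=192/np.tan(np.radians(float(c['vertical_fov']))/2)
    R=cv2.Rodrigues(c['rvec'])[0]; C=-R.T@c['tvec'].ravel(); out=[]
    for i,(u,v) in enumerate(pts):
        d=R.T@np.array([(u-c['cx'])/F,(v-c['cy'])/F,1]); zz=z[i] if np.ndim(z) else z
        out.append((C+d*(zz-C[2])/d[2])[:2])
    return np.array(out)
E
python3 - <<'E'
from h import *
for n in('scene','top'):
    c=cap(n,n); print(c['vertical_fov'],c['cx'],c['cy'],c['rvec'],c['tvec'], c['frame'].shape)
    cv2.imwrite(f'pics/{n}_b.png',cv2.resize(c['frame'][:,:,::-1],(800,600),interpolation=cv2.INTER_CUBIC))
print(r.sense())
E
```

```text
pics
54.56563945380478 261.9499657018437 191.81624162149174 [ 2.27950125  1.09719188 -0.36622369] [-0.38935116 -0.2875358   1.40644821] (384, 512, 3)
56.11502915188196 258.215167617092 189.59953417566038 [ 2.17386875 -2.16069657  0.14228138] [0.04588281 0.52773221 0.98136384] (384, 512, 3)
{'time_s': 0.1, 'joints': array([-5.32504088e+01,  2.20857743e+01,  3.88524426e-01, -2.46615452e-02,
       -6.84101861e+01, -1.48150015e+01]), 'joint_velocities': array([-0.06634404, -0.03221498,  0.20833139,  0.08634431,  0.03740495,
        0.00735398]), 'effort': array([-2.43353279e-04, -3.91690814e+01,  1.87933445e+01,  4.23194736e+00,
        1.34401731e-02, -7.62515538e-05]), 'tcp_pos': array([ 0.23332698, -0.57939062,  0.29128293]), 'ee_rot': array([[-9.27670164e-01, -3.73399820e-01, -8.01209293e-04],
       [-3.73400668e-01,  9.27668533e-01,  1.74188513e-03],
       [ 9.28370566e-05,  1.91506695e-03, -9.99998162e-01]]), 'wrist_force': array([ 0.20894896,  0.25625481, -0.21086541]), 'moment': array([ 0.03268829,  0.0133732 , -0.00343502]), 'gripper_force': 0.0, 'gripper_width': 1.0014690830324333}
```

View pics/top_b.png

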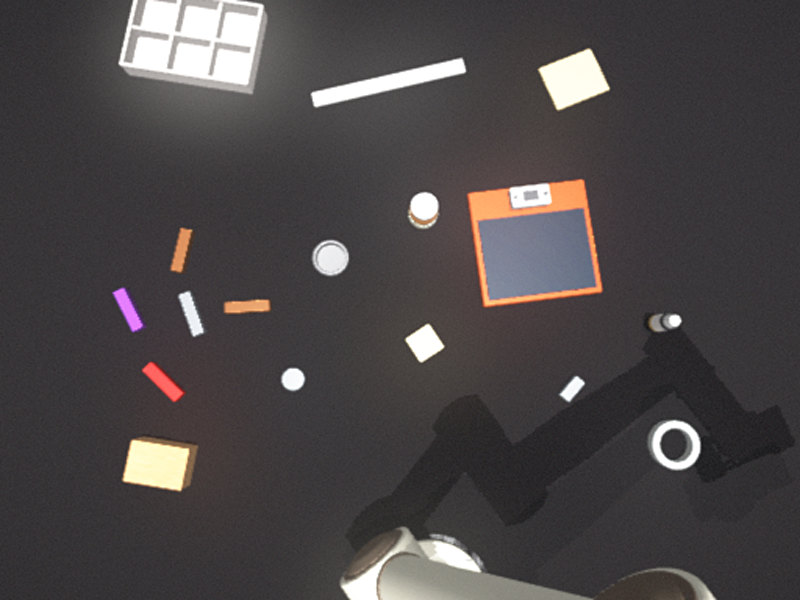

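View pics/scene_b.png

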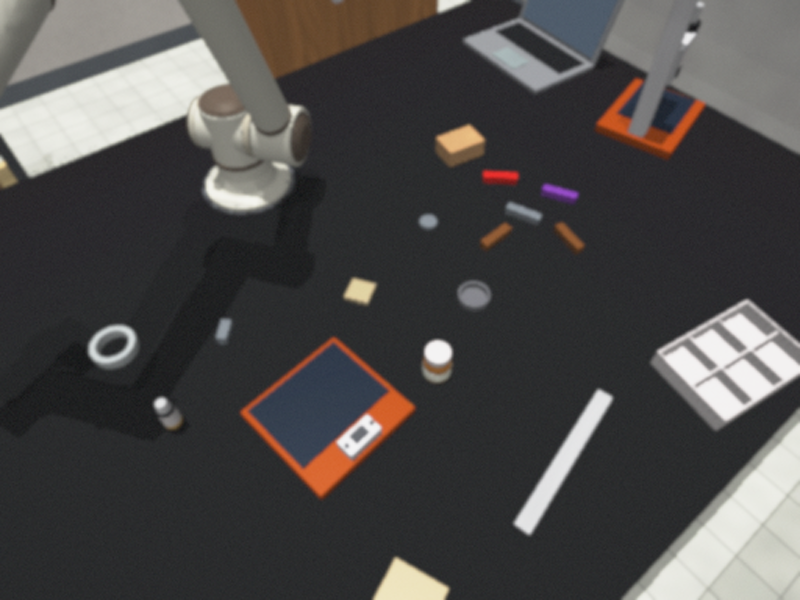

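The top view shows the board on the right (mat about 478..598, 208..300). The tile is at (425,343), disc (293,379), silver long block (191,314), short block (572,389), rest (330,258), probe standing near (660,322), jar (424,208). Next I'll take enlarged crops.

```bash
python3 - <<'E'
from h import *
im=cv2.imread('pics/top.png'); C={'tile':(272,219),'disc':(187,243),'long':(122,201),'short':(366,249),'rest':(211,165),'probe':(424,206)}
cells=[]
for k,(u,v) in C.items():
    u0,v0=u-19,v-21
    c=cv2.resize(im[v0:v0+42,u0:u0+38],None,fx=7,fy=7,interpolation=cv2.INTER_CUBIC)
    for i in range(0,38,10): cv2.putText(c,str(u0+i),(i*7,8),0,.3,(0,255,255)); cv2.line(c,(i*7+3,10),(i*7+3,14),(0,255,0))
    for i in range(0,42,10): cv2.putText(c,str(v0+i),(0,i*7+6),0,.3,(0,255,255))
    cells.append(c)
    g=im[v0:v0+42,u0:u0+38].max(2); g=cv2.resize(g,None,fx=4,fy=4,interpolation=cv2.INTER_CUBIC)
    _,b=cv2.threshold(g,0,255,cv2.THRESH_OTSU); n=cv2.findContours(b,0,2)[0]; m=max(n,key=cv2.contourArea)
    (x,y),wh,a=cv2.minAreaRect(m); print(k,u0+(x-1.5)/4,v0+(y-1.5)/4,np.array(wh)/4,a)
cv2.imwrite('pics/m1.png',np.vstack([np.hstack(cells[:3]),np.hstack(cells[3:])]))
b=im[105:205,290:400]; cv2.imwrite('pics/m2.png',cv2.resize(b,None,fx=6,fy=6,interpolation=cv2.INTER_CUBIC))
E
```

```text
tile 271.3269214630127 219.24038314819336 [18.99848175 18.92914391] 56.30992889404297
disc 187.125 242.375 [14.  14.5] 90.0
long 121.93552017211914 200.34445571899414 [28.67267609  8.3411417 ] 70.34617614746094
short 365.9631156921387 248.34426307678223 [ 8.16235161 16.67680359] 39.80556869506836
rest 211.125 164.5 [22.25 23.  ] 90.0
probe 429.9389019012451 204.9852523803711 [ 8.78825951 11.61774254] 77.00537872314453
```

View pics/m1.png

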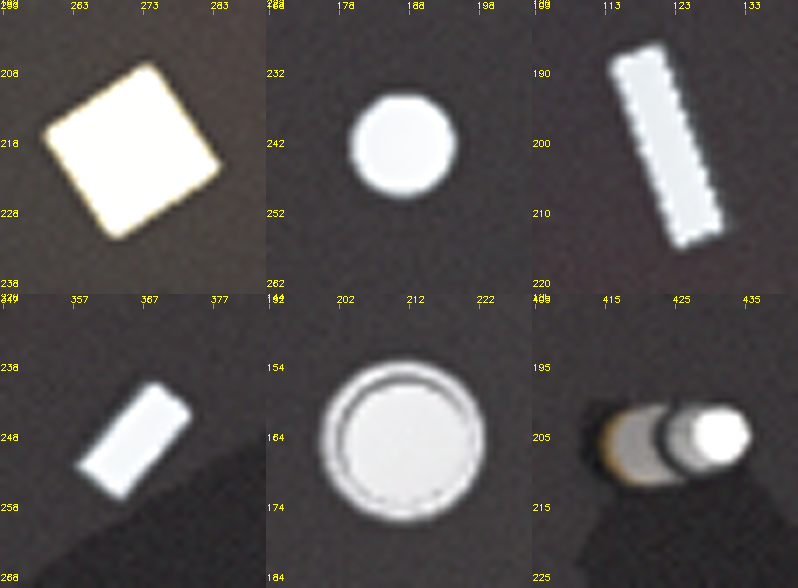

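View pics/m2.png

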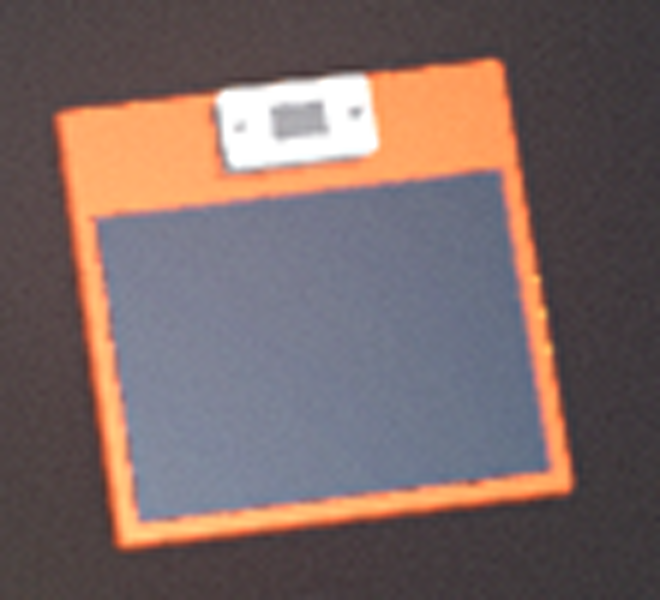

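The crops give clean outlines: tile centre (271.3,219.2), disc (187.1,242.4), long (121.9,200.3), short (366,248.3), rest (211.1,164.5) and probe connector top at about (431.4,204.9). In m2 the mat corners are (94,217), (501,171), (550,471) and (140,522).

```bash
cat > plan.py <<'E'
from h import *
m=np.array([(94,217),(501,171),(550,471),(140,522)]); m=(m-2.5)/6+[290,105]
M=px('top',m,.023); mat=M.mean(0)
xd=(M[0]+M[1]-M[2]-M[3]); myaw=np.degrees(np.arctan2(xd[1],xd[0]))
obj={}
for k,p,z in [('tile',(271.3,219.2),.012),('disc',(187.1,242.4),.012),('long',(121.9,200.3),.02),('short',(366,248.3),.02),('rest',(211.1,164.5),.016),('probe',(431.4,204.9),.085)]:
    obj[k]=px('top',[p],z)[0]
def yaw(p,ang,z,):
    a=np.radians(ang); q=px('top',[np.array(p)-8*np.array([np.cos(a),np.sin(a)]),np.array(p)+8*np.array([np.cos(a),np.sin(a)])],z); d=q[1]-q[0]; return np.degrees(np.arctan2(d[1],d[0]))
Y=dict(mat=myaw,tile=yaw((271.3,219.2),56.3,.012),long=yaw((121.9,200.3),70.35,.02),short=yaw((366,248.3),39.8+90,.02))
R=np.array([[np.cos(np.radians(myaw)),-np.sin(np.radians(myaw))],[np.sin(np.radians(myaw)),np.cos(np.radians(myaw))]])
if __name__=='__main__':
    print(M.round(4),np.linalg.norm(np.diff(M,axis=0),axis=1)); print('mat',mat); print(obj); print(Y)
    print('longgoal',mat+R@[0,.0625],'short',mat+R@[0,-.0625])
    print('jar',px('top',[(271.5,129.5)],.07))
    print(px('top',[(420.5,206)],.05))
    c=np.load('pics/top.npz');Rc=cv2.Rodrigues(c['rvec'])[0];print('cam',-Rc.T@c['tvec'])
    s=r.sense();print(s['tcp_pos'])
E
python3 plan.py
```

```text
[[ 0.6711 -0.0859]
 [ 0.6955 -0.283 ]
 [ 0.5495 -0.3017]
 [ 0.5238 -0.1061]] [0.19868203 0.14725527 0.19723055]
mat [ 0.60996101 -0.19417641]
{'tile': array([0.44538674, 0.01128721]), 'disc': array([0.37912084, 0.24757379]), 'long': array([0.49572938, 0.43245904]), 'short': array([ 0.36544188, -0.25346583]), 'rest': array([0.60074431, 0.18444524]), 'probe': array([ 0.48320259, -0.41151959])}
{'mat': np.float64(7.565938968269527), 'tile': np.float64(-146.07056100780787), 'long': np.float64(-157.98291265413278), 'short': np.float64(138.86887099626227)}
longgoal [ 0.60173182 -0.13222054] short [ 0.61819021 -0.25613228]
jar [[0.68978732 0.01388858]]
[[ 0.48270785 -0.39854627]]
cam [0.40885803 0.0626016  1.03566291]
[ 0.23332698 -0.57939062  0.29128293]
```

```bash
cat > go.py <<'E'
import sys
from h import *
from scipy.spatial.transform import Rotation as Ro
def go(x,y,z,yaw):
    "tool-axes shift (mm) and turn (rad) to a tool-down pose, tool x at world yaw (deg, mod 180 nearest j6 centre)"
    s=r.sense(); R=s['ee_rot']; j=s['joints']
    a=np.arctan2(y,x)*57.2958; yaw=(yaw+90-a+90)%180-90+a-90
    T=Ro.from_euler('z',yaw,degrees=True).as_matrix()@np.diag([1,-1,-1])
    print('shift',(R.T@(np.array([x,y,z])-s['tcp_pos'])*1000).round(1),'turn',Ro.from_matrix(R.T@T).as_rotvec().round(3),'yaw',round(yaw,1),'j6~',round(yaw+90-a,1))
if __name__=='__main__': go(*map(float,sys.argv[1:]))
E
python3 go.py .445 .011 .16 33.9;python3 go.py .445 .011 .16 -56.1
```

```text
shift [-416.8  468.4  132.1] turn [ 0.002  0.    -0.209] yaw -146.1 j6~ -57.5
shift [-416.8  468.4  132.1] turn [ 1.00e-03  2.00e-03 -1.78e+00] yaw -56.1 j6~ 32.5
```

```bash
python3 -m pendant '[[[-210,235,66],[0,0,-0.1]],[[-210,235,66],[0,0,-0.1]],[[-210,235,66],[0,0,-0.1]],[[-210,235,66],[0,0,-0.1]],[[-417,468,132],[0.002,0,-0.209]],[[-417,468,132],[0.002,0,-0.209]],[[-417,468,132],[0.002,0,-0.209]],[[-417,468,132],[0.002,0,-0.209]],[[-417,468,132],[0.002,0,-0.209]],[[-417,468,132],[0.002,0,-0.209]]]' 1
python3 -m pendant '[[[0,0,0],[0,0,0]]]'
python3 go.py .445 .011 .16 33.9
```

```text
time_s: 1.1
tcp_pos: [0.3991, -0.1174, 0.189]
ee_rot: [[-0.83, -0.558, 0.001], [-0.558, 0.83, -0.002], [-0.0, -0.002, -1.0]]
wrist_force: [1.1, -0.4, -0.8]
gripper_width: 0.995
gripper_force: 0.0
time_s: 1.2
tcp_pos: [0.4002, -0.1151, 0.1884]
ee_rot: [[-0.825, -0.565, -0.0], [-0.565, 0.825, -0.002], [0.001, -0.001, -1.0]]
wrist_force: [-0.7, -0.2, 0.3]
gripper_width: 1.0
gripper_force: 0.0
shift [-108.2   78.8   28.2] turn [-0.001 -0.001  0.008] yaw -146.1 j6~ -57.5
```

```bash
python3 -m pendant '[[[-108,79,28],[0,0,0.008]],[[-108,79,28],[0,0,0.008]],[[-108,79,28],[0,0,0.008]],[[-108,79,28],[0,0,0.008]],[[-108,79,28],[0,0,0.008]]]' 1
python3 - <<'E'
from h import *
c=cap('wrist','w1'); s=r.sense(); print(s['tcp_pos'])
E
```

```text
time_s: 1.7
tcp_pos: [0.4443, 0.0065, 0.1607]
ee_rot: [[-0.834, -0.552, -0.001], [-0.552, 0.834, -0.002], [0.002, -0.002, -1.0]]
wrist_force: [0.1, -0.7, 0.1]
gripper_width: 1.001
gripper_force: 0.0
[0.44409386 0.00585781 0.16086924]
```

View pics/w1.png

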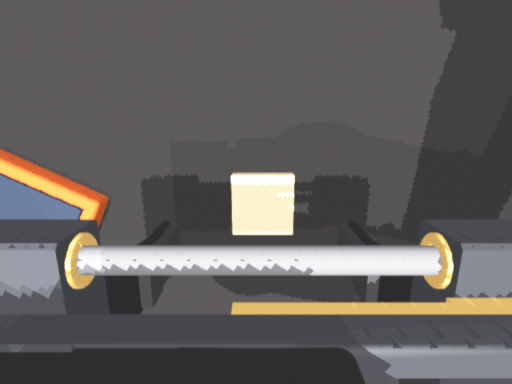

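The wrist view shows the tile at columns 232–293, rows 174–235, square with the fingers.

```bash
python3 - <<'E'
from h import *
c=np.load('pics/w1.npz'); print(c['cx'],c['cy'],c['vertical_fov']); print(px('w1',[(232,174),(293,174),(293,235),(232,235),(232,185),(293,185)],.012))
print(r.sense()['tcp_pos'])
E
python3 go.py .445 .011 .074 33.9
```

```text
258.5203923073564 193.8713601288669 63.02984852530664
[[ 0.43649405 -0.02312755]
 [ 0.41008996  0.01683203]
 [ 0.45199078  0.04618824]
 [ 0.47975131  0.00417377]
 [ 0.44397914 -0.01840342]
 [ 0.41734033  0.02191172]]
[0.44409386 0.00585781 0.16086924]
shift [-3.7  3.9 86.9] turn [-0.002 -0.001 -0.008] yaw -146.1 j6~ -57.5
```

```bash
python3 -m pendant '[[[-4,4,0],[0,0,-0.008]],[[-4,4,40],[0,0,-0.008]],[[-4,4,70],[0,0,-0.008]],[[-4,4,87],[0,0,-0.008]],[[-4,4,87],[0,0,-0.008]],[[-4,4,87],[0,0,-0.008]],[[-4,4,87],[0,0,-0.008]]]'
python3 -m pendant '[[[0,0,0],[0,0,0]],[[0,0,0],[0,0,0]],[[0,0,0],[0,0,0]],[[0,0,0],[0,0,0]],[[0,0,0],[0,0,0]],[[0,0,0],[0,0,0]],[[0,0,0],[0,0,0]],[[0,0,0],[0,0,0]]]' 0
python3 go.py .610 -.194 .14 7.6 ; python3 go.py .610 -.194 .14 97.6
```

```text
time_s: 2.45
tcp_pos: [0.4466, 0.0118, 0.0753]
ee_rot: [[-0.83, -0.558, 0.003], [-0.558, 0.83, -0.001], [-0.002, -0.003, -1.0]]
wrist_force: [-0.2, -0.4, -0.1]
gripper_width: 1.003
gripper_force: 0.0
time_s: 3.25
tcp_pos: [0.4458, 0.0119, 0.0741]
ee_rot: [[-0.83, -0.558, 0.001], [-0.558, 0.83, -0.002], [0.0, -0.002, -1.0]]
wrist_force: [-0.7, 0.7, 0.9]
gripper_width: 0.572
gripper_force: 30.0
shift [ -21.4 -262.6  -65.4] turn [-0.002  0.     0.459] yaw -172.4 j6~ -64.8
shift [ -21.4 -262.6  -65.4] turn [-2.000e-03 -1.000e-03 -1.112e+00] yaw -82.4 j6~ 25.2
```

```bash
python3 -m pendant '[[[0,0,-30],[0,0,0]],[[0,0,-65],[0,0,0]],[[-4,-50,-65],[0,0,0.1]],[[-8,-95,-65],[0,0,0.2]],[[-11,-140,-65],[0,0,0.3]],[[-15,-185,-65],[0,0,0.4]],[[-18,-220,-65],[0,0,0.459]],[[-21,-250,-65],[0,0,0.459]],[[-21,-263,-65],[0,0,0.459]],[[-21,-263,-65],[0,0,0.459]]]'
python3 -m pendant '[[[0,0,0],[0,0,0]],[[0,0,0],[0,0,0]],[[0,0,0],[0,0,0]]]'
python3 go.py .610 -.194 .098 7.6
```

```text
time_s: 4.25
tcp_pos: [0.61, -0.1958, 0.1386]
ee_rot: [[-0.991, -0.13, -0.0], [-0.13, 0.991, -0.002], [0.0, -0.002, -1.0]]
wrist_force: [-0.5, 2.0, -0.1]
gripper_width: 0.57
gripper_force: 30.0
time_s: 4.55
tcp_pos: [0.6094, -0.1936, 0.1399]
ee_rot: [[-0.991, -0.134, 0.001], [-0.134, 0.991, -0.002], [-0.0, -0.002, -1.0]]
wrist_force: [-0.6, 0.7, 0.1]
gripper_width: 0.564
gripper_force: 30.0
shift [-0.5 -0.4 41.9] turn [-0.002  0.     0.001] yaw -172.4 j6~ -64.8
```

```bash
python3 -m pendant '[[[0,0,15],[0,0,0]],[[0,0,30],[0,0,0]],[[0,0,38],[0,0,0]],[[0,0,42],[0,0,0]],[[0,0,42],[0,0,0]],[[0,0,42],[0,0,0]]]'
python3 -m pendant '[[[0,0,0],[0,0,0]],[[0,0,0],[0,0,0]],[[0,0,0],[0,0,0]],[[0,0,0],[0,0,0]],[[0,0,-20],[0,0,0]],[[0,0,-50],[0,0,0]],[[0,0,-80],[0,0,0]],[[0,0,-80],[0,0,0]],[[0,0,-80],[0,0,0]],[[0,0,-80],[0,0,0]]]' 0.8
python3 go.py .379 .2476 .16 -120
```

```text
time_s: 5.15
tcp_pos: [0.6104, -0.1946, 0.0982]
ee_rot: [[-0.991, -0.133, 0.002], [-0.133, 0.991, -0.002], [-0.002, -0.002, -1.0]]
wrist_force: [0.1, -0.2, 0.4]
gripper_width: 0.569
gripper_force: 30.0
time_s: 6.15
tcp_pos: [0.6091, -0.1944, 0.1765]
ee_rot: [[-0.991, -0.132, -0.001], [-0.132, 0.991, -0.001], [0.001, -0.001, -1.0]]
wrist_force: [-0.5, -0.4, -0.2]
gripper_width: 0.801
gripper_force: 0.0
shift [169.8 468.6  16.2] turn [-0.    -0.002 -0.915] yaw -120.0 j6~ -63.2
```

```bash
python3 -m pendant '[[[170,469,16],[0,0,-0.915]],[[170,469,16],[0,0,-0.915]],[[170,469,16],[0,0,-0.915]],[[170,469,16],[0,0,-0.915]],[[170,469,16],[0,0,-0.915]],[[170,469,16],[0,0,-0.915]],[[170,469,16],[0,0,-0.915]],[[170,469,16],[0,0,-0.915]],[[170,469,16],[0,0,-0.915]],[[170,469,16],[0,0,-0.915]]]' 1
python3 -m pendant '[[[0,0,0],[0,0,0]],[[0,0,0],[0,0,0]],[[0,0,0],[0,0,0]]]'
python3 - <<'E'
from h import *
from go import go
for n in('wrist','top'):
  c=cap(n,n+'2')
c=cap('wrist','w2'); g=c['frame'].max(2)
_,b=cv2.threshold(g[:240],0,255,cv2.THRESH_OTSU)
for m in cv2.findContours(b,0,2)[0]:
    if cv2.contourArea(m)>300: q=cv2.boundingRect(m); print(q,px('w2',[(q[0]+q[2]/2,q[1]+q[3]/2)],.012))
go(.379,.2476,.074,-120)
E
```

```text
time_s: 7.15
tcp_pos: [0.3776, 0.2489, 0.1597]
ee_rot: [[-0.499, -0.866, -0.0], [-0.866, 0.499, -0.003], [0.003, -0.001, -1.0]]
wrist_force: [1.2, -0.2, -0.2]
gripper_width: 0.997
gripper_force: 0.0
time_s: 7.45
tcp_pos: [0.3792, 0.2468, 0.1599]
ee_rot: [[-0.5, -0.866, -0.0], [-0.866, 0.5, -0.003], [0.003, -0.001, -1.0]]
wrist_force: [0.7, 0.2, 0.1]
gripper_width: 0.999
gripper_force: 0.0
(429, 51, 83, 189) [[0.21598981 0.28968601]]
(0, 0, 391, 240) [[0.38787495 0.16787644]]
shift [-0.7  1.4 86.4] turn [-0.002 -0.002 -0.002] yaw -120.0 j6~ -63.2
```

View pics/w2.png

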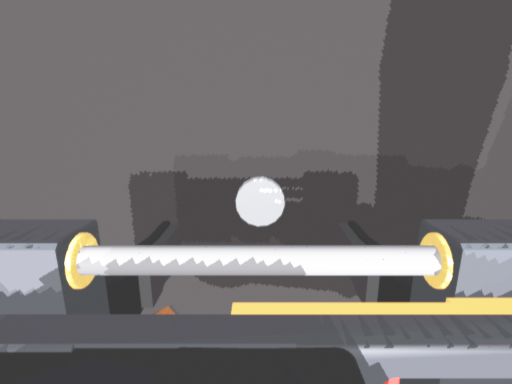

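Disc at (260.5,202), radius 24 px.

```bash
python3 - <<'E'
from h import *
print(px('w2',[(260.5,202)],.012))
im=cv2.imread('pics/top2.png'); 
x0,y0=290,105; b=im[y0:y0+100,x0:x0+110]
cv2.imwrite('pics/m3.png',cv2.resize(b,None,fx=6,fy=6,interpolation=cv2.INTER_CUBIC))
g=cv2.resize(b[:,:,::1].min(2),None,fx=4,fy=4,interpolation=cv2.INTER_CUBIC); _,t=cv2.threshold(g,150,255,0)
for m in cv2.findContours(t,0,2)[0]:
    if cv2.contourArea(m)>1000:
        (x,y),wh,a=cv2.minAreaRect(m); p=(x0+(x-1.5)/4,y0+(y-1.5)/4); print(p,np.array(wh)/4,a,px('top2',[p],.035))
E
```

```text
[[0.37770011 0.24780269]]
(344.24244689941406, 161.08221435546875) [18.60951233 18.17505074] 79.99201965332031 [[ 0.60997864 -0.19419564]]
(339.1454772949219, 124.79906272888184) [13.29069138 25.61744308] 83.2901611328125 [[ 0.71562677 -0.18194207]]
```

View pics/m3.png

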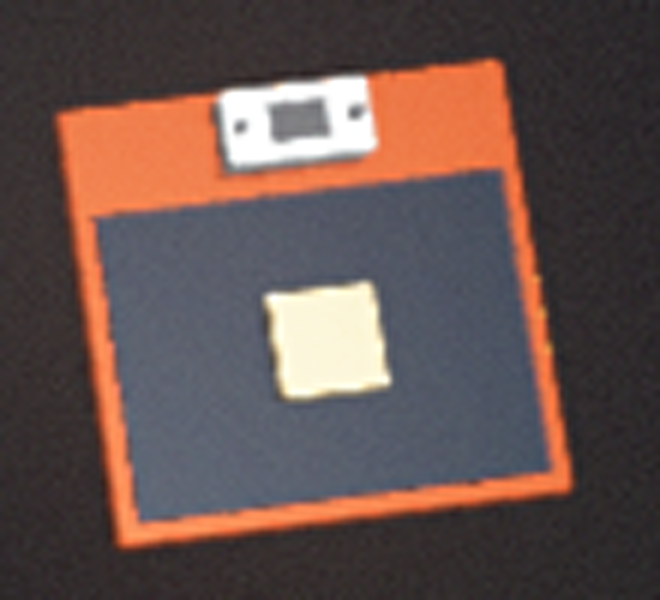

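The tile is centred and square on the mat (crop centre about (326,340)). Next I'll grip the disc.

```bash
python3 -m pendant '[[[-1,2,40],[0,0,0]],[[-1,2,70],[0,0,0]],[[-1,2,86],[0,0,0]],[[-1,2,86],[0,0,0]],[[-1,2,86],[0,0,0]],[[-1,2,86],[0,0,0]]]'
python3 -m pendant '[[[0,0,0],[0,0,0]],[[0,0,0],[0,0,0]],[[0,0,0],[0,0,0]],[[0,0,0],[0,0,0]],[[0,0,0],[0,0,0]],[[0,0,0],[0,0,0]],[[0,0,0],[0,0,0]],[[0,0,0],[0,0,0]],[[0,0,0],[0,0,0]]]' 0
python3 go.py .610 -.194 .15 7.6
```

```text
time_s: 8.2
tcp_pos: [0.3789, 0.2497, 0.0757]
ee_rot: [[-0.5, -0.866, 0.002], [-0.866, 0.5, 0.0], [-0.001, -0.002, -1.0]]
wrist_force: [0.0, 1.0, -0.5]
gripper_width: 1.001
gripper_force: 0.0
time_s: 9.1
tcp_pos: [0.3782, 0.2495, 0.0746]
ee_rot: [[-0.499, -0.866, 0.001], [-0.866, 0.499, -0.002], [0.001, -0.002, -1.0]]
wrist_force: [-0.2, -0.8, 0.8]
gripper_width: 0.445
gripper_force: 30.0
shift [ 268.6 -422.5  -74.4] turn [-0.002 -0.     0.915] yaw -172.4 j6~ -64.8
```

```bash
python3 -m pendant '[[[0,0,-35],[0,0,0]],[[0,0,-74],[0,0,0]],[[22,-35,-74],[0,0,0.1]],[[44,-70,-74],[0,0,0.2]],[[70,-110,-74],[0,0,0.32]],[[95,-150,-74],[0,0,0.44]],[[120,-190,-74],[0,0,0.56]],[[145,-230,-74],[0,0,0.68]],[[170,-270,-74],[0,0,0.8]],[[195,-310,-74],[0,0,0.915]]]'
python3 -m pendant '[[[0,0,0],[0,0,0]],[[0,0,0],[0,0,0]],[[0,0,0],[0,0,0]]]'
python3 go.py .610 -.194 .15 7.6
```

```text
time_s: 10.1
tcp_pos: [0.5494, -0.0761, 0.1488]
ee_rot: [[-0.992, -0.127, -0.0], [-0.127, 0.992, -0.002], [0.0, -0.002, -1.0]]
wrist_force: [0.6, 0.4, -1.2]
gripper_width: 0.447
gripper_force: 30.0
time_s: 10.4
tcp_pos: [0.5484, -0.0738, 0.1488]
ee_rot: [[-0.991, -0.133, -0.001], [-0.133, 0.991, -0.002], [0.001, -0.002, -1.0]]
wrist_force: [-0.3, -0.3, -1.5]
gripper_width: 0.446
gripper_force: 30.0
shift [ -45.1 -127.4   -1.1] turn [-0.002 -0.001  0.001] yaw -172.4 j6~ -64.8
```

```bash
python3 -m pendant '[[[-15,-42,-1],[0,0,0]],[[-30,-84,-1],[0,0,0]],[[-40,-112,-1],[0,0,0]],[[-45,-127,-1],[0,0,0]],[[-45,-127,-1],[0,0,0]],[[-45,-127,-1],[0,0,0]],[[-45,-127,-1],[0,0,0]]]'
python3 go.py .610 -.194 .110 7.6
```

```text
time_s: 11.1
tcp_pos: [0.6101, -0.1925, 0.1506]
ee_rot: [[-0.991, -0.134, 0.0], [-0.134, 0.991, -0.001], [0.0, -0.001, -1.0]]
wrist_force: [0.1, -0.4, -1.4]
gripper_width: 0.444
gripper_force: 30.0
shift [ 0.3 -1.4 40.6] turn [-0.001 -0.     0.002] yaw -172.4 j6~ -64.8
```

```bash
python3 -m pendant '[[[0,-1,15],[0,0,0]],[[0,-1,28],[0,0,0]],[[0,-1,36],[0,0,0]],[[0,-1,40],[0,0,0]],[[0,-1,40.5],[0,0,0]],[[0,-1,40.5],[0,0,0]],[[0,-1,40.5],[0,0,0]]]'
python3 -m pendant '[[[0,0,0],[0,0,0]],[[0,0,0],[0,0,0]],[[0,0,0],[0,0,0]],[[0,0,0],[0,0,0]],[[0,0,-15],[0,0,0]],[[0,0,-50],[0,0,0]],[[0,0,-70],[0,0,0]],[[0,0,-70],[0,0,0]],[[0,0,-70],[0,0,0]],[[0,0,-70],[0,0,0]]]' 0.65
python3 go.py .4957 .4325 .18 22
```

```text
time_s: 11.8
tcp_pos: [0.6111, -0.1952, 0.1104]
ee_rot: [[-0.991, -0.132, 0.002], [-0.132, 0.991, -0.002], [-0.001, -0.002, -1.0]]
wrist_force: [-0.1, -0.2, -1.3]
gripper_width: 0.445
gripper_force: 30.0
time_s: 12.8
tcp_pos: [0.61, -0.1949, 0.1788]
ee_rot: [[-0.991, -0.132, -0.001], [-0.132, 0.991, -0.001], [0.002, -0.001, -1.0]]
wrist_force: [-0.1, 0.1, -0.6]
gripper_width: 0.654
gripper_force: 0.0
shift [ 30.4 637.   -1.8] turn [-3.00e-03  1.00e-03  2.89e+00] yaw 22.0 j6~ 70.9
```

```bash
python3 -m pendant '[[[30,637,-2],[0,0,-0.251]],[[30,637,-2],[0,0,-0.251]],[[30,637,-2],[0,0,-0.251]],[[30,637,-2],[0,0,-0.251]],[[30,637,-2],[0,0,-0.251]],[[30,637,-2],[0,0,-0.251]],[[30,637,-2],[0,0,-0.251]],[[30,637,-2],[0,0,-0.251]],[[30,637,-2],[0,0,-0.251]],[[30,637,-2],[0,0,-0.251]]]' 0.5
python3 -m pendant '[[[0,0,0],[0,0,0]],[[0,0,0],[0,0,0]],[[0,0,0],[0,0,0]]]'
python3 go.py .4957 .4325 .18 22
```

```text
time_s: 13.8
tcp_pos: [0.5201, 0.2985, 0.1794]
ee_rot: [[-0.927, -0.375, -0.001], [-0.375, 0.927, -0.004], [0.002, -0.003, -1.0]]
wrist_force: [1.0, -0.3, -0.7]
gripper_width: 0.502
gripper_force: 0.0
time_s: 14.1
tcp_pos: [0.521, 0.296, 0.1797]
ee_rot: [[-0.927, -0.374, -0.001], [-0.374, 0.927, -0.003], [0.002, -0.003, -1.0]]
wrist_force: [0.8, -0.3, 0.6]
gripper_width: 0.499
gripper_force: 0.0
shift [-27.6 136.1  -0.8] turn [-3.000e-03  5.000e-03  3.141e+00] yaw 22.0 j6~ 70.9
```

```bash
python3 -m pendant '[[[-28,136,-1],[-0.003,0,0]],[[-28,136,-1],[-0.003,0,0]],[[-28,136,-1],[-0.003,0,0]],[[-28,136,-1],[-0.003,0,0]],[[-28,136,-1],[-0.003,0,0]],[[-28,136,-1],[-0.003,0,0]]]'
python3 - <<'E'
from h import *
from go import go
c=cap('wrist','w3')
im=cap('top','top3')['frame'][:,:,::-1]; 
x0,y0=290,105; b=im[y0:y0+100,x0:x0+110]
B=cv2.resize(b,None,fx=3.84,fy=3.84,interpolation=cv2.INTER_CUBIC)
cv2.imwrite('pics/m4.png',cv2.resize(np.hstack([c['frame'][:,:,::-1],B[:384,:300]]),(800,378)))
s=r.sense(); print(s['tcp_pos'],s['joints'])
E
```

```text
time_s: 14.7
tcp_pos: [0.4968, 0.4315, 0.1811]
ee_rot: [[-0.928, -0.372, -0.001], [-0.372, 0.928, -0.0], [0.001, 0.0, -1.0]]
wrist_force: [-0.1, -0.1, -0.9]
gripper_width: 0.503
gripper_force: 0.0
[0.49696177 0.43168197 0.18155771] [ 5.50121735e+01  3.03017877e+01 -2.72309939e+00 -5.18425881e-02
 -5.69680258e+01 -1.23122141e+02]
```

View pics/m4.png

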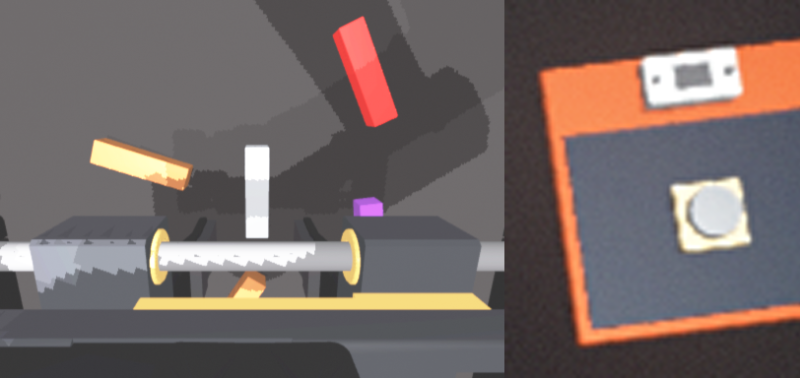

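The wrist view shows the block upright at columns 245–269, rows 146–238, aligned. The disc sits on the tile, at (716,211) against a tile centre of about (711,214).

```bash
python3 - <<'E'
from h import *
k=1/.985
P=px('w3',[(245*k,146*k),(269*k,146*k),(245*k,238*k),(269*k,238*k)],.02); print(P,P.mean(0),np.linalg.norm(P[0]-P[2]))
f=lambda u,v:(290+((u*k-512)-1.9)/3.84,105+(v*k-1.9)/3.84)
print(px('top3',[f(711,214),f(716,211)],[.035,.047]))
E
python3 go.py .4957 .4325 .082 22
```

```text
[[0.46086567 0.40914626]
 [0.4535429  0.42744176]
 [0.53640638 0.43872166]
 [0.52851409 0.45847235]] [0.49483226 0.43344551] 0.08112399818592393
[[ 0.60997409 -0.19392637]
 [ 0.60985019 -0.19461621]]
shift [ 0.8  1.2 99.6] turn [-0.000e+00 -1.000e-03  3.139e+00] yaw 22.0 j6~ 70.9
```

```bash
python3 -m pendant '[[[1,2,40],[0,0,0]],[[1,2,75],[0,0,0]],[[1,2,96],[0,0,0]],[[1,2,103],[0,0,0]],[[1,2,103],[0,0,0]],[[1,2,103],[0,0,0]]]'
python3 -m pendant '[[[0,0,0],[0,0,0]],[[0,0,0],[0,0,0]],[[0,0,0],[0,0,0]],[[0,0,0],[0,0,0]],[[0,0,0],[0,0,0]],[[0,0,0],[0,0,0]],[[0,0,0],[0,0,0]],[[0,0,0],[0,0,0]]]' 0
python3 go.py .602 -.132 .18 -172.4
```

```text
time_s: 15.4
tcp_pos: [0.4956, 0.4354, 0.08]
ee_rot: [[-0.927, -0.374, 0.002], [-0.374, 0.927, 0.003], [-0.003, 0.002, -1.0]]
wrist_force: [0.2, 0.2, 0.0]
gripper_width: 0.497
gripper_force: 0.0
time_s: 16.2
tcp_pos: [0.4949, 0.4349, 0.0792]
ee_rot: [[-0.927, -0.375, 0.0], [-0.375, 0.927, 0.001], [-0.0, 0.001, -1.0]]
wrist_force: [-0.0, -2.3, 5.1]
gripper_width: 0.223
gripper_force: 30.0
shift [ 113.  -565.7 -101.2] turn [0.001 0.    0.251] yaw -172.4 j6~ -70.0
```

```bash
python3 -m pendant '[[[0,0,-30],[0,0,0]],[[0,0,-70],[0,0,0]],[[0,0,-101],[0,0,0]],[[5,-25,-101],[0,0,0.03]],[[12,-60,-101],[0,0,0.06]],[[20,-100,-101],[0,0,0.1]],[[28,-140,-101],[0,0,0.14]],[[36,-180,-101],[0,0,0.18]],[[44,-220,-101],[0,0,0.22]],[[52,-260,-101],[0,0,0.251]]]'
python3 -m pendant '[[[5,-41,0],[0,0,0]],[[9,-82,0],[0,0,0]],[[14,-123,0],[0,0,0]],[[18,-164,0],[0,0,0]],[[22,-200,0],[0,0,0]],[[22,-215,0],[0,0,0]],[[22,-220,0],[0,0,0]],[[22,-220,0],[0,0,0]],[[22,-220,0],[0,0,0]],[[22,-220,0],[0,0,0]]]'
python3 go.py .602 -.132 .16 -172.4
```

```text
time_s: 17.2
tcp_pos: [0.5433, 0.1731, 0.1781]
ee_rot: [[-0.991, -0.131, -0.002], [-0.131, 0.991, 0.001], [0.001, 0.002, -1.0]]
wrist_force: [0.4, -0.0, -2.6]
gripper_width: 0.229
gripper_force: 30.0
time_s: 18.2
tcp_pos: [0.5513, -0.0452, 0.1789]
ee_rot: [[-0.991, -0.134, -0.0], [-0.134, 0.991, 0.001], [-0.0, 0.001, -1.0]]
wrist_force: [-0.4, 0.4, -3.0]
gripper_width: 0.227
gripper_force: 30.0
shift [-38.6 -92.8  18.8] turn [0.001 0.    0.002] yaw -172.4 j6~ -70.0
```

```bash
python3 -m pendant '[[[-16,-38,0],[0,0,0]],[[-31,-75,0],[0,0,0]],[[-39,-93,0],[0,0,0]],[[-39,-93,0],[0,0,0]],[[-39,-93,0],[0,0,0]],[[-39,-93,0],[0,0,0]]]'
python3 go.py .602 -.132 .103 -172.4
```

```text
time_s: 18.8
tcp_pos: [0.6016, -0.1324, 0.1787]
ee_rot: [[-0.991, -0.134, -0.001], [-0.134, 0.991, 0.001], [0.001, 0.001, -1.0]]
wrist_force: [0.7, 0.1, -2.0]
gripper_width: 0.227
gripper_force: 30.0
shift [-0.5  0.2 75.7] turn [ 0.001 -0.001  0.001] yaw -172.4 j6~ -70.0
```

```bash
python3 -m pendant '[[[0,0,25],[0,0,0]],[[0,0,50],[0,0,0]],[[0,0,66],[0,0,0]],[[0,0,73],[0,0,0]],[[0,0,76],[0,0,0]],[[0,0,76],[0,0,0]],[[0,0,76],[0,0,0]]]'
python3 -m pendant '[[[0,0,0],[0,0,0]],[[0,0,0],[0,0,0]],[[0,0,0],[0,0,0]],[[0,0,0],[0,0,0]],[[0,0,-15],[0,0,0]],[[0,0,-50],[0,0,0]],[[0,0,-75],[0,0,0]],[[0,0,-75],[0,0,0]],[[0,0,-75],[0,0,0]],[[0,0,-75],[0,0,0]]]' 0.4
python3 go.py .3654 -.2535 .18 138.9
```

```text
time_s: 19.5
tcp_pos: [0.6027, -0.1333, 0.104]
ee_rot: [[-0.991, -0.133, 0.002], [-0.133, 0.991, 0.001], [-0.002, 0.001, -1.0]]
wrist_force: [-0.2, 0.8, -2.4]
gripper_width: 0.222
gripper_force: 30.0
time_s: 20.5
tcp_pos: [0.6014, -0.1335, 0.1768]
ee_rot: [[-0.991, -0.132, -0.002], [-0.132, 0.991, 0.001], [0.002, 0.002, -1.0]]
wrist_force: [-0.4, -0.7, 0.6]
gripper_width: 0.4
gripper_force: 0.0
shift [249.8 -87.8  -2.8] turn [ 3.000e-03  1.000e-03 -2.292e+00] yaw -41.1 j6~ 83.7
```

```bash
python3 -m pendant '[[[250,-88,-3],[0,0,0.85]],[[250,-88,-3],[0,0,0.85]],[[250,-88,-3],[0,0,0.85]],[[250,-88,-3],[0,0,0.85]],[[250,-88,-3],[0,0,0.85]],[[250,-88,-3],[0,0,0.85]],[[250,-88,-3],[0,0,0.85]],[[250,-88,-3],[0,0,0.85]],[[250,-88,-3],[0,0,0.85]],[[250,-88,-3],[0,0,0.85]]]' 0.6
python3 - <<'E'
from h import *
c=cap('wrist','w4')
im=cap('top','top4')['frame'][:,:,::-1]; 
x0,y0=290,105; b=im[y0:y0+100,x0:x0+110]
B=cv2.resize(b,None,fx=3.84,fy=3.84,interpolation=cv2.INTER_CUBIC)
cv2.imwrite('pics/m5.png',cv2.resize(np.hstack([c['frame'][:,:,::-1],B[:384,:300]]),(800,378)))
s=r.sense(); print(s['tcp_pos'],s['joints'])
E
python3 go.py .3654 -.2535 .079 138.9
```

```text
time_s: 21.5
tcp_pos: [0.3669, -0.2535, 0.1805]
ee_rot: [[-0.755, 0.656, -0.0], [0.656, 0.755, 0.001], [0.001, 0.0, -1.0]]
wrist_force: [-0.3, 0.2, 0.6]
gripper_width: 0.601
gripper_force: 0.0
[ 0.36666766 -0.25352388  0.18054141] [-1.36851185e+01  1.18582632e+01 -3.27080799e+01 -7.52520701e-02
 -4.54827969e+01 -1.17267850e+02]
shift [  0.9  -0.9 101.5] turn [ 2.00e-03  1.00e-03 -3.14e+00] yaw -41.1 j6~ 83.7
```

View pics/m5.png

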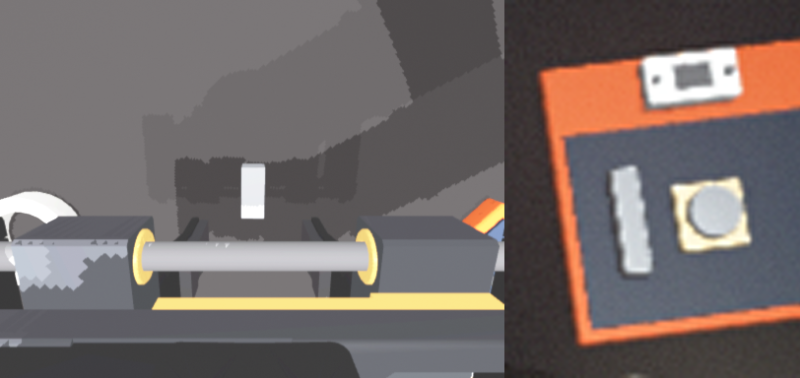

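The long block lies parallel left of the tile. The wrist view shows the short block at columns 241–265, rows 164–218, aligned.

```bash
python3 - <<'E'
from h import *
k=1/.985
P=px('w4',[(241*k,164*k),(265*k,164*k),(241*k,218*k),(265*k,218*k)],.02); print(P.mean(0),np.linalg.norm(P[0]-P[2]))
f=lambda u,v:(290+((u*k-512)-1.9)/3.84,105+(v*k-1.9)/3.84)
L=px('top4',[f(631,219)],.043)[0]; a=np.radians(7.6); d=L-[.61,-.194]; print(L,d@[np.cos(a),np.sin(a)],d@[-np.sin(a),np.cos(a)])
E
```

```text
[ 0.36321938 -0.25308327] 0.04735140074636832
[ 0.60411411 -0.13220902] 0.0023380623448294503 0.06202663063313127
```

```bash
python3 -m pendant '[[[2,-1,40],[0,0,0]],[[2,-1,75],[0,0,0]],[[2,-1,96],[0,0,0]],[[2,-1,102],[0,0,0]],[[2,-1,102],[0,0,0]],[[2,-1,102],[0,0,0]]]'
python3 -m pendant '[[[0,0,0],[0,0,0]],[[0,0,0],[0,0,0]],[[0,0,0],[0,0,0]],[[0,0,0],[0,0,0]],[[0,0,0],[0,0,0]],[[0,0,0],[0,0,0]],[[0,0,0],[0,0,0]],[[0,0,0],[0,0,0]]]' 0
python3 go.py .618 -.256 .18 -172.4
```

```text
time_s: 22.2
tcp_pos: [0.3647, -0.2533, 0.0796]
ee_rot: [[-0.754, 0.657, 0.002], [0.657, 0.754, 0.0], [-0.001, 0.001, -1.0]]
wrist_force: [-0.1, 0.1, -0.1]
gripper_width: 0.598
gripper_force: 0.0
time_s: 23.0
tcp_pos: [0.3639, -0.2532, 0.079]
ee_rot: [[-0.754, 0.657, -0.0], [0.657, 0.754, 0.001], [0.001, 0.001, -1.0]]
wrist_force: [-1.5, -0.5, 3.9]
gripper_width: 0.224
gripper_force: 30.0
shift [-193.3  165.  -101. ] turn [ 0.001 -0.    -0.85 ] yaw -172.4 j6~ -59.9
```

```bash
python3 -m pendant '[[[0,0,-30],[0,0,0]],[[0,0,-70],[0,0,0]],[[0,0,-101],[0,0,-0.1]],[[-25,21,-101],[0,0,-0.22]],[[-53,45,-101],[0,0,-0.34]],[[-81,69,-101],[0,0,-0.46]],[[-109,93,-101],[0,0,-0.58]],[[-137,117,-101],[0,0,-0.7]],[[-165,141,-101],[0,0,-0.82]],[[-186,159,-101],[0,0,-0.85]]]'
python3 -m pendant '[[[0,0,0],[0,0,0]],[[0,0,0],[0,0,0]],[[0,0,0],[0,0,0]],[[0,0,0],[0,0,0]]]'
python3 go.py .618 -.256 .103 -172.4
```

```text
time_s: 24.0
tcp_pos: [0.6101, -0.2555, 0.1783]
ee_rot: [[-0.991, -0.135, -0.001], [-0.135, 0.991, 0.002], [0.001, 0.002, -1.0]]
wrist_force: [-0.1, -0.3, -1.1]
gripper_width: 0.225
gripper_force: 30.0
time_s: 24.4
tcp_pos: [0.6075, -0.2558, 0.1797]
ee_rot: [[-0.991, -0.132, -0.001], [-0.132, 0.991, 0.001], [0.001, 0.001, -1.0]]
wrist_force: [0.2, 0.6, -1.6]
gripper_width: 0.223
gripper_force: 30.0
shift [-10.5  -1.7  76.7] turn [ 0.001 -0.001 -0.   ] yaw -172.4 j6~ -59.9
```

```bash
python3 -m pendant '[[[-10,-2,25],[0,0,0]],[[-10,-2,50],[0,0,0]],[[-10,-2,66],[0,0,0]],[[-10,-2,73],[0,0,0]],[[-10,-2,76.5],[0,0,0]],[[-10,-2,76.5],[0,0,0]],[[-10,-2,76.5],[0,0,0]]]'
python3 -m pendant '[[[0,0,0],[0,0,0]],[[0,0,0],[0,0,0]],[[0,0,0],[0,0,0]],[[0,0,0],[0,0,0]],[[0,0,-15],[0,0,0]],[[0,0,-50],[0,0,0]],[[0,0,-90],[0,0,0]],[[0,0,-135],[0,0,0]],[[0,0,-150],[0,0,0]],[[0,0,-150],[0,0,0]]]' 0.4
python3 go.py .482 -.408 .25 -150
```

```text
time_s: 25.1
tcp_pos: [0.6192, -0.2565, 0.1045]
ee_rot: [[-0.991, -0.133, 0.002], [-0.133, 0.991, 0.0], [-0.002, 0.0, -1.0]]
wrist_force: [0.7, -0.2, -2.0]
gripper_width: 0.226
gripper_force: 30.0
time_s: 26.1
tcp_pos: [0.62, -0.2569, 0.2588]
ee_rot: [[-0.991, -0.133, 0.009], [-0.133, 0.991, -0.001], [-0.008, -0.002, -1.0]]
wrist_force: [-0.6, -0.1, -0.3]
gripper_width: 0.402
gripper_force: 0.0
shift [ 156.9 -131.4    7.8] turn [-0.004  0.008 -0.39 ] yaw -150.0 j6~ -19.8
```

```bash
python3 -m pendant '[[[157,-131,4],[0,0,-0.39]],[[157,-131,4],[0,0,-0.39]],[[157,-131,4],[0,0,-0.39]],[[157,-131,4],[0,0,-0.39]],[[157,-131,4],[0,0,-0.39]],[[157,-131,4],[0,0,-0.39]],[[157,-131,4],[0,0,-0.39]],[[157,-131,4],[0,0,-0.39]],[[157,-131,4],[0,0,-0.39]]]' 1
python3 - <<'E'
from h import *
c=cap('wrist','w5')
im=cap('top','top5')['frame'][:,:,::-1]; 
x0,y0=315,115; b=im[y0:y0+96,x0:x0+75]
B=cv2.resize(b,None,fx=4,fy=4,interpolation=cv2.INTER_CUBIC)
cv2.imwrite('pics/m6.png',cv2.resize(np.hstack([c['frame'][:,:,::-1],B]),(800,378)))
s=r.sense(); print(s['tcp_pos'],s['ee_rot'])
E
```

```text
time_s: 27.0
tcp_pos: [0.4814, -0.4061, 0.2489]
ee_rot: [[-0.865, -0.501, -0.0], [-0.501, 0.865, 0.001], [-0.0, 0.001, -1.0]]
wrist_force: [0.7, 0.5, -0.6]
gripper_width: 0.993
gripper_force: 0.0
[ 0.48116606 -0.40628088  0.24899203] [[-8.65629325e-01 -5.00685305e-01 -3.11856753e-04]
 [-5.00685307e-01  8.65628607e-01  1.15711419e-03]
 [-3.09397947e-04  1.15777407e-03 -9.99999282e-01]]
```

View pics/m6.png

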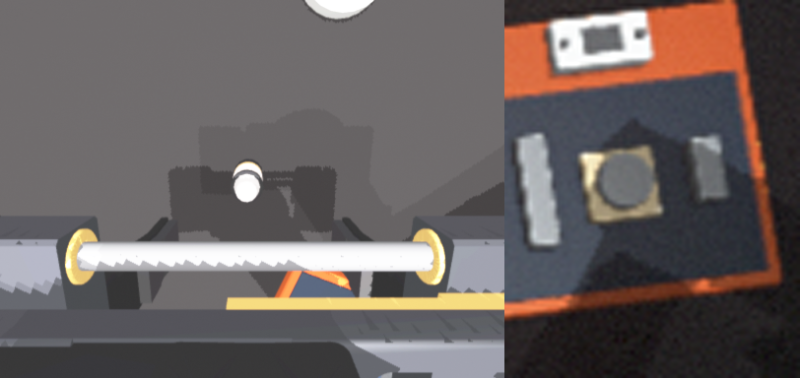

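The wrist view has the probe connector top at about (246,188). The short block lies at crop (709,168), parallel to the mat edge.

```bash
python3 - <<'E'
from h import *
k=1/.985
print(px('w5',[(246*k,188*k),(246*k,166*k)],[.085,.06]))
P=px('w5',[(233*k,188*k),(260*k,188*k)],.085);print(np.linalg.norm(P[0]-P[1]))
f=lambda u,v:(315+((u*k-512)-2)/4,115+(v*k-2)/4)
L=px('top5',[f(709,168)],.043)[0]; a=np.radians(7.6); d=L-[.61,-.194]; print(L,d@[np.cos(a),np.sin(a)],d@[-np.sin(a),np.cos(a)])
im=cv2.imread('pics/w5.png')[150:220,220:285]; cv2.imwrite('pics/m7.png',cv2.resize(im,None,fx=8,fy=8,interpolation=cv2.INTER_CUBIC))
E
```

```text
[[ 0.48020299 -0.4143958 ]
 [ 0.46764514 -0.42223787]]
0.02318892789348555
[ 0.62016688 -0.25517415] 0.0019868932807050824 -0.06198140099068938
```

View pics/m7.png

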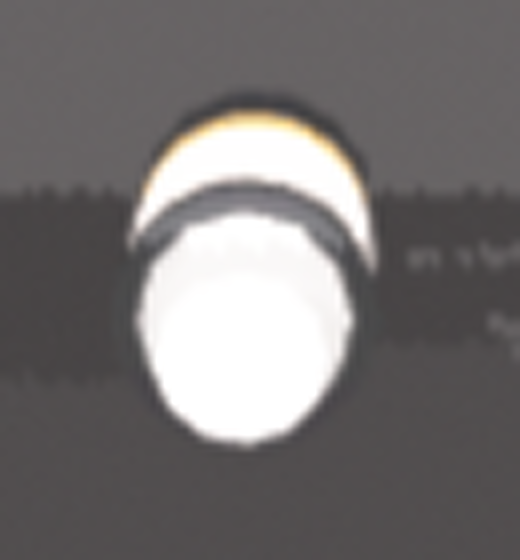

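The crop shows the connector's top face centred near (245,352), i.e. (250.2,193.5) in the frame; the probe is upright.

```bash
python3 -c "
from h import *
p=px('w5',[(250.2,193.5)],.085)[0];print(p)
from go import go
q=(p+np.array([.4832,-.4115]))/2
go(q[0],q[1],.25,-150);print(q)"
```

```text
[ 0.48201259 -0.4129241 ]
shift [ 1.7 -5.9 -1. ] turn [0.001 0.    0.001] yaw -150.0 j6~ -19.5
[ 0.48260629 -0.41221205]
```

```bash
python3 -m pendant '[[[2,-6,0],[0,0,0]],[[2,-6,0],[0,0,0]],[[2,-6,30],[0,0,0]],[[2,-6,65],[0,0,0]],[[2,-6,100],[0,0,0]],[[2,-6,130],[0,0,0]],[[2,-6,147],[0,0,0]],[[2,-6,152],[0,0,0]],[[2,-6,152],[0,0,0]],[[2,-6,152],[0,0,0]]]'
python3 -m pendant '[[[0,0,0],[0,0,0]],[[0,0,0],[0,0,0]],[[0,0,0],[0,0,0]],[[0,0,0],[0,0,0]],[[0,0,0],[0,0,0]],[[0,0,0],[0,0,0]],[[0,0,0],[0,0,0]],[[0,0,0],[0,0,0]],[[0,0,0],[0,0,0]],[[0,0,0],[0,0,0]]]' 0
python3 go.py .6007 .1844 .22 -140
```

```text
time_s: 28.1
tcp_pos: [0.4824, -0.4136, 0.0983]
ee_rot: [[-0.866, -0.5, 0.002], [-0.5, 0.866, -0.0], [-0.001, -0.001, -1.0]]
wrist_force: [-0.7, -0.4, -1.1]
gripper_width: 1.002
gripper_force: 0.0
time_s: 29.1
tcp_pos: [0.4819, -0.4133, 0.0972]
ee_rot: [[-0.866, -0.499, 0.0], [-0.499, 0.866, 0.001], [-0.001, 0.0, -1.0]]
wrist_force: [-0.4, -1.2, 0.7]
gripper_width: 0.334
gripper_force: 30.0
shift [-401.5  458.6 -122.4] turn [ 0.     0.001 -0.175] yaw -140.0 j6~ -67.1
```

```bash
python3 -m pendant '[[[0,0,-10],[0,0,0]],[[0,0,-30],[0,0,0]],[[0,0,-55],[0,0,0]],[[0,0,-80],[0,0,0]],[[0,0,-105],[0,0,0]],[[-7,8,-118],[0,0,0]],[[-22,25,-122],[0,0,0]],[[-40,46,-122],[0,0,0]],[[-60,69,-122],[0,0,0]],[[-80,92,-122],[0,0,0]]]'
python3 -m pendant '[[[-20,23,0],[0,0,0]],[[-40,46,0],[0,0,0]],[[-60,69,0],[0,0,0]],[[-80,92,0],[0,0,0]],[[-100,114,0],[0,0,0]],[[-120,137,0],[0,0,0]],[[-140,160,0],[0,0,0]],[[-160,183,0],[0,0,0]],[[-180,206,0],[0,0,0]],[[-200,228,0],[0,0,0]]]'
python3 -m pendant '[[[-20,23,0],[0,0,0]],[[-40,46,0],[0,0,0]],[[-60,69,0],[0,0,0]],[[-80,92,0],[0,0,0]],[[-97,111,0],[0,0,0]],[[-110,126,0],[0,0,0]],[[-118,135,0],[0,0,0]],[[-121,138,0],[0,0,0]],[[-121,138,0],[0,0,0]],[[-121,138,0],[0,0,0]]]'
python3 -m pendant '[[[0,0,0],[0,0,0]],[[0,0,0],[0,0,0]],[[0,0,0],[0,0,0]]]'
python3 go.py .6007 .1844 .103 -150
```

```text
time_s: 30.1
tcp_pos: [0.5045, -0.2917, 0.2188]
ee_rot: [[-0.867, -0.499, -0.002], [-0.499, 0.867, 0.002], [0.0, 0.003, -1.0]]
wrist_force: [-0.1, 0.7, -2.3]
gripper_width: 0.34
gripper_force: 30.0
time_s: 31.1
tcp_pos: [0.5635, 0.0056, 0.2191]
ee_rot: [[-0.866, -0.5, -0.002], [-0.5, 0.866, 0.001], [0.001, 0.002, -1.0]]
wrist_force: [-0.1, 0.5, -2.6]
gripper_width: 0.335
gripper_force: 30.0
time_s: 32.1
tcp_pos: [0.6001, 0.1829, 0.2196]
ee_rot: [[-0.867, -0.499, -0.001], [-0.499, 0.867, 0.001], [0.0, 0.001, -1.0]]
wrist_force: [0.4, 0.1, -2.4]
gripper_width: 0.343
gripper_force: 30.0
time_s: 32.4
tcp_pos: [0.6004, 0.1833, 0.2198]
ee_rot: [[-0.867, -0.499, -0.0], [-0.499, 0.867, 0.001], [-0.0, 0.001, -1.0]]
wrist_force: [-0.1, 0.5, -1.5]
gripper_width: 0.337
gripper_force: 30.0
shift [ -0.8   0.7 116.8] turn [ 0.001  0.    -0.002] yaw -150.0 j6~ -77.1
```

```bash
python3 -m pendant '[[[-1,1,20],[0,0,0]],[[-1,1,45],[0,0,0]],[[-1,1,70],[0,0,0]],[[-1,1,88],[0,0,0]],[[-1,1,100],[0,0,0]],[[-1,1,108],[0,0,0]],[[-1,1,114],[0,0,0]],[[-1,1,117.5],[0,0,0]],[[-1,1,117.5],[0,0,0]],[[-1,1,117.5],[0,0,0]]]'
python3 -m pendant '[[[0,0,0],[0,0,0]],[[0,0,0],[0,0,0]],[[0,0,0],[0,0,0]]]'
```

```text
time_s: 33.4
tcp_pos: [0.6011, 0.1854, 0.1029]
ee_rot: [[-0.866, -0.499, 0.001], [-0.499, 0.866, 0.002], [-0.002, 0.001, -1.0]]
wrist_force: [-0.8, -0.0, -1.8]
gripper_width: 0.337
gripper_force: 30.0
time_s: 33.7
tcp_pos: [0.6008, 0.1853, 0.1025]
ee_rot: [[-0.866, -0.499, 0.0], [-0.499, 0.866, 0.001], [-0.001, 0.001, -1.0]]
wrist_force: [0.5, 0.3, -2.6]
gripper_width: 0.335
gripper_force: 30.0
```

```bash
python3 -m pendant '[[[0,0,1],[0,0,0]],[[0,0,1],[0,0,0]],[[0,0,1],[0,0,0]]]'
python3 -m pendant '[[[0,0,1],[0,0,0]],[[0,0,1],[0,0,0]],[[0,0,1],[0,0,0]],[[0,0,1],[0,0,0]],[[0,0,1],[0,0,0]],[[0,0,1],[0,0,0]],[[0,0,1],[0,0,0]],[[0,0,1],[0,0,0]],[[0,0,1],[0,0,0]],[[0,0,1],[0,0,0]]]' 0.8
python3 -m pendant '[[[0,0,-20],[0,0,0]],[[0,0,-50],[0,0,0]],[[0,0,-90],[0,0,0]],[[0,0,-130],[0,0,0]],[[0,0,-150],[0,0,0]],[[60,0,-150],[0,0,0]],[[100,0,-150],[0,0,0]],[[150,0,-150],[0,0,0]],[[150,0,-150],[0,0,0]],[[150,0,-150],[0,0,0]]]'
python3 - <<'E'
from h import *
im=cap('top','top6')['frame'][:,:,::-1]; s=cap('scene','sc6')['frame'][:,:,::-1]
a=cv2.resize(im[115:215,180:400],None,fx=3.6,fy=3.6,interpolation=cv2.INTER_CUBIC)
b=cv2.resize(s[160:216,140:360],None,fx=3.6,fy=3.6,interpolation=cv2.INTER_CUBIC)
cv2.imwrite('pics/m8.png',np.vstack([a,b]))
E
```

```text
time_s: 34.0
tcp_pos: [0.6008, 0.1853, 0.1012]
ee_rot: [[-0.866, -0.499, -0.0], [-0.499, 0.866, 0.001], [-0.0, 0.001, -1.0]]
wrist_force: [0.1, -0.1, -0.4]
gripper_width: 0.339
gripper_force: 30.0
time_s: 35.0
tcp_pos: [0.6008, 0.1852, 0.1002]
ee_rot: [[-0.866, -0.499, -0.0], [-0.499, 0.866, 0.001], [-0.0, 0.001, -1.0]]
wrist_force: [0.4, -0.0, 0.8]
gripper_width: 0.801
gripper_force: 0.0
time_s: 36.0
tcp_pos: [0.4703, 0.1097, 0.251]
ee_rot: [[-0.866, -0.499, 0.001], [-0.499, 0.866, 0.002], [-0.002, 0.001, -1.0]]
wrist_force: [1.3, 0.6, 0.6]
gripper_width: 0.798
gripper_force: 0.0
```

View pics/m8.png

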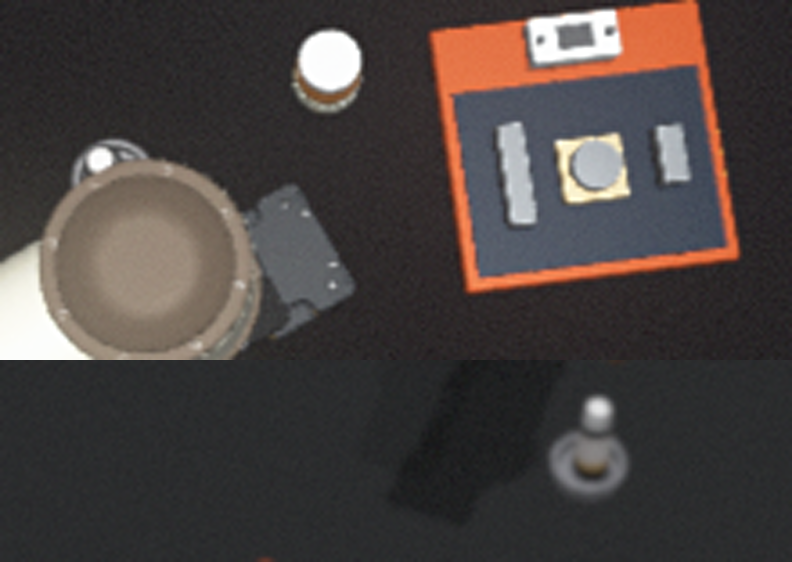

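The probe stands upright in the rest (scene crop foot (590,465), rest centre (589,463)). The board layout is intact and the jar is unmoved at (330,65).

```bash
python3 -m pendant '[[[0,0,0],[0,0,0]],[[0,0,0],[0,0,0]],[[0,0,0],[0,0,0]],[[0,0,0],[0,0,0]]]'
python3 -c "
from h import *
print(px('top6',[(207.7,159.1)],.089))
print(r.finish_job())"
```

```text
time_s: 36.5
tcp_pos: [0.4711, 0.1104, 0.2499]
ee_rot: [[-0.866, -0.499, -0.001], [-0.499, 0.866, 0.001], [0.0, 0.001, -1.0]]
wrist_force: [-0.2, -0.3, -0.1]
gripper_width: 0.799
gripper_force: 0.0
[[0.60155905 0.18507674]]
the job is handed in; nothing more can be done
None
```

I handed the job in at 36.5 s. By camera the tile, disc and both blocks are within about 2.5 mm of their marks, the probe is upright near the rest's centre, and the jar is untouched; no verdict was returned.

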